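# Sweep the used tube caps into the catch trough

## Robot

A 6-joint arm with a two-finger parallel gripper is mounted at the origin on the work surface. World frame = base frame: x ahead of the robot, y to its left, z up, the work surface at z = 0. Lengths are in m, angles in rad, forces in N, time in s.
With the tool pointing down it reaches from about 0.4 to 0.825 m from the base axis. Payload 7 kg.
Tool frame: the origin (TCP) lies at the very end of the fingers, on their centre line; the grasp point (between the pads) lies 19 mm behind it; z points along the fingers, y is the line along which they close (so a half turn about z gives the same grasp; the last joint's range is limited). The gripper opens to 88 mm and grips with 3 to 60 N. Pads are 19 mm wide; open, the fingers measure 130 mm over their backs; the gripper's body (78 mm by 193 mm) begins 47 mm behind the grasp point.
Start: joints at [1.48, 0.359, 0.012, 0, -1.224, -0.288], TCP at [0.25, 0.627, 0.227] pointing down, gripper open.
Joint ranges: [-3.07, 3.07], [-1.43, 2.12], [-1.02, 1.25], [-3.03, 1.67], [-3.05, -0], [-3.03, 3.03]. Speed limits (rad/s): [2.39, 2.39, 3.01, 3.14, 3.14, 3.14].

## Interface

Orientations are given as [roll, pitch, yaw] about the fixed x, y, z axes, in that order (R = Rz(yaw) Ry(pitch) Rx(roll)).
In Python, from station import arm gives the robot as it stands. The module is installed in compiled form; this text tells all that it offers.
- The arm moves only by the shell command python3 -m crank 'ROWS' [FORCE]. ROWS is JSON, a list of rows, each an object of numbers: "dx", "dy", "dz": the shift along the world's x, y, z in m; "twist": the turn about the world's z in degrees; "grip": the opening, from -1 (shut) to 1 (fully open). A call has exactly 5 rows; each row is the pose to reach, as a shift and turn from the pose commanded when the call began; what a row does not reach only later rows make up. A row lasts 1/12 s, in which the tool goes at most 41.7 mm and 7.16 degrees, less where a joint would pass 70% of its speed; a pose out of reach is approached as far as the arm can. A call with a gripper value outside its range is refused whole. The fingers move at their own pace and stop on an object; FORCE is the grip in N (left out, the last holds). Time passes only in rows, so rows that repeat a pose let the fingers close, or fill a call up. It gives the time, the measured TCP pose, the force, the opening and the grip force at its end, in the units of the state.
- arm.get_state(): the state, without advancing time (a new reading comes with each control period).
- arm.grab_frame(name): name is "scene" or "top" or "wrist"; returns the picture (480x640x3 uint8, red, green, blue); there is no depth.
- arm.get_calibration(name): a dict with "fx", "fy", "cx", "cy" (pixels), "cam_to_world" (4x4, takes a point from camera to world coordinates); the wrist camera has in their place "tool_from_camera" (4x4, takes a point from camera to tool coordinates, whose origin is the TCP and whose axes are the flange's). Camera axes: x right, y down, z forward; pixel columns grow to the right and rows downward; lengths in m; the calibration is good to about 2 mm. A picture is of the moment at which its call begins: read the wrist's pose just before it. get_calibration takes no time and is no camera call.
- arm.job_done(): hands the job in; it is judged then, once.
The state is a dict: "t": time; "q": joint angles; "qd": joint speeds; "joint_efforts": joint torques, N m; "eef_pos": TCP position; "ee_rot": TCP orientation; "force": force on the tool from outside, world axes, zero at the start; "moment": the same for the moment, N m; "width": finger opening in m; "gripper_force": force on a finger pad.
Only numpy, scipy, OpenCV 4.12 (cv2) and the standard library are available. Lean on these libraries where they do the work, as an engineer would, in place of code of your own. Each camera call takes 0.05 s, during which the arm holds its last target. There are 200 camera calls.

## Task

Three used orange tube caps lie on the white sorting board. With the fingertips, sweep all three across the board and over its open edge into the yellow trough, pushing only: never pinch, press down on or lift a cap. Leave the amber sample jar standing where it is on the board, do not disturb the tube rack and the tip box, and finish clear of everything.

Things in the scene. Friction and masses are not known exactly. Their poses are not given: they have to be found in the camera images.
- tray: White sorting board (trough attached), fixed. Origin: at bench level under the middle of its open edge; z up, +x from that edge over the board, y along the edge. Flat top 45 mm above the bench, x = 0 to 180 mm, y = -150 to 150 mm. Grey rims 5 mm thick stand 6 mm above the top along both sides and just beyond x = 180 mm; the edge x = 0 has none.
- trough (a point): Centre of the yellow trough's inner floor, 4 mm above the bench, at tray x = -37.5 mm; axes as the tray's. Fixed to the tray. Inside it runs from tray x = -75 to 0 mm, y = -150 to 150 mm, right along the board's open edge, its floor 41 mm below the board's top. Outer wall 34 mm high (x = -75 to -80 mm), end walls 51 mm high, 5 mm thick.
- cap1: One of three alike orange screw caps, a disc 34 mm in diameter and 14 mm tall, about 12 g, lying flat and loose on the board, its centre 50 to 100 mm from the open edge. Origin: centre of its underside. Caps and jar stand side by side along the edge, at least 54 mm apart in the tray's y, each with a clear straight way to the edge.
- cap2: One of three alike orange screw caps, a disc 34 mm in diameter and 14 mm tall, about 12 g, lying flat and loose on the board, its centre 50 to 100 mm from the open edge. Origin: centre of its underside. Caps and jar stand side by side along the edge, at least 54 mm apart in the tray's y, each with a clear straight way to the edge.
- cap3: One of three alike orange screw caps, a disc 34 mm in diameter and 14 mm tall, about 12 g, lying flat and loose on the board, its centre 50 to 100 mm from the open edge. Origin: centre of its underside. Caps and jar stand side by side along the edge, at least 54 mm apart in the tray's y, each with a clear straight way to the edge.
- jar: Small amber glass sample jar with a white lid, 28 mm in diameter, 50 mm tall, standing loose on the board among the caps, in any of the four places along the edge. Origin: centre of its underside. Must stay.
- rack: Blue tube rack, 200 x 75 mm (its x, y) and 58 mm tall with its tubes, loose on the bench to the left of the tray. Origin: centre of its underside. Must stay.
- tipbox: Pipette-tip box, grey with a pink lid, 124 x 89 mm and 73 mm tall, loose on the bench to the right of the tray. Origin: centre of its underside. Must stay.

How it is judged:
By the outcome, as a careful person would: the job done as asked, in the order asked, and still so for the second after the job is handed in, with the robot touching nothing.
It also fails if it takes over 43 s, if anything falls off the work surface, if the arm or the gripper's body presses on something with over 40 N, if the wrist force passes 120 N, or if a joint passes its speed limit or range.

## Working session

There is one attempt and no reset: what is moved stays moved. The work goes in short steps, Python scripts to look and compute and a shell command to move; the robot and the scene stay as the last step left them, time stands still between calls to the robot, and variables do not carry over. Pictures are saved under pics/ and viewed, at most 10 in all, crops included, and the job is handed in when it is done.

```bash
mkdir -p pics
python3 - <<'E'
from station import arm
import cv2,numpy as np
s=arm.get_state();print({k:np.round(s[k],3) for k in("t","eef_pos","ee_rot","width")})
a=[arm.grab_frame(n) for n in("top","scene")]
for n,i in zip(("top","scene"),a):
  cv2.imwrite(f"pics/{n}0.png",i[...,::-1]); c=arm.get_calibration(n);print(n,c["fx"],c["cx"],c["cy"],np.round(c["cam_to_world"],3).tolist())
E
```

```text
{'t': np.float64(0.0), 'eef_pos': array([0.249, 0.627, 0.226]), 'ee_rot': array([ 3.14 , -0.   , -0.379]), 'width': np.float64(0.088)}
top 559.6588803124811 320.4303018288517 242.11172807387447 [[0.022, -0.994, 0.108, 0.413], [-0.999, -0.025, -0.022, -0.002], [0.024, -0.107, -0.994, 1.279], [0.0, 0.0, 0.0, 1.0]]
scene 615.5546031625441 324.6946576099646 243.04102588588358 [[-0.718, 0.467, -0.517, 1.208], [0.696, 0.487, -0.528, 0.686], [0.005, -0.739, -0.674, 0.936], [0.0, 0.0, 0.0, 1.0]]
```

View pics/top0.png

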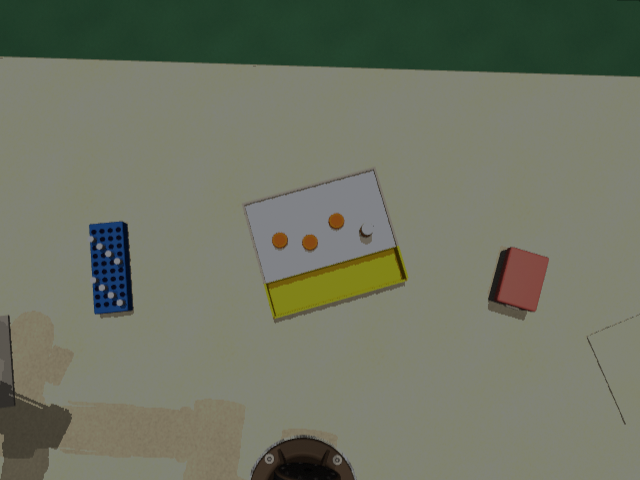

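View pics/scene0.png

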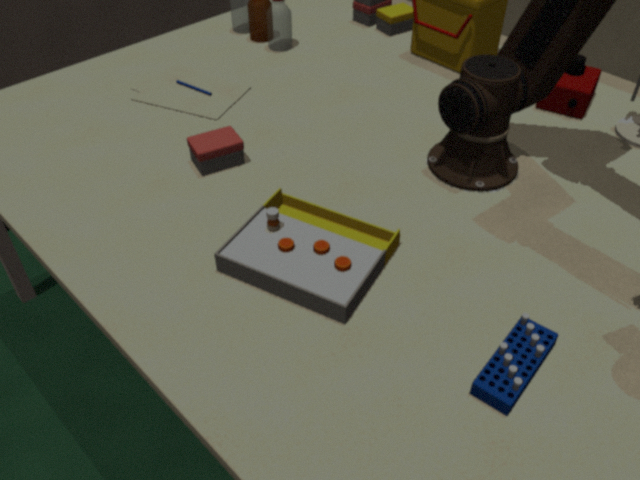

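The top view shows orange caps at about (280,240), (310,242) and (336,221), the jar at (367,230), and the trough on the robot side. The scene view agrees. Now I'll measure these.

```bash
cat > h.py <<'E'
from station import arm
import cv2,numpy as np
def plane(cal,uv,z,T=None):
    T=cal["cam_to_world"] if T is None else T
    uv=np.atleast_2d(np.float64(uv))
    d=np.c_[(uv[:,0]-cal["cx"])/cal["fx"],(uv[:,1]-cal["cy"])/cal["fy"],np.ones(len(uv))]@T[:3,:3].T
    return T[:3,3]+d*((z-T[2,3])/d[:,2])[:,None]
def blobs(m,amin):
    n,_,st,c=cv2.connectedComponentsWithStats(m.astype(np.uint8))
    return [(c[i],st[i,4]) for i in range(1,n) if st[i,4]>=amin]
def orange(img,amin=40):
    h=cv2.cvtColor(img,cv2.COLOR_RGB2HSV)
    return blobs((h[...,0]>4)&(h[...,0]<16)&(h[...,1]>200)&(h[...,2]>110),amin)
E
python3 - <<'E'
from h import *
cal={n:arm.get_calibration(n) for n in("top","scene")}
I={n:cv2.imread(f"pics/{n}0.png")[...,::-1].copy() for n in cal}
for n in cal:
    for c,a in orange(I[n]): print(n,c.round(1),a,plane(cal[n],c,.059 if n=="top" else .057).round(4)[0])
im=I["top"];h=cv2.cvtColor(im,cv2.COLOR_RGB2HSV);print(h[200,300],h[290,330],h[100,300])
y=((h[...,0]>24)&(h[...,0]<34)&(h[...,1]>200)&(h[...,2]>80)).astype(np.uint8);y[400:]=0
w=((h[...,1]<40)&(h[...,2]>120)).astype(np.uint8)
for nm,m,z in(("yellow",y,.04),("white",w,.045)):
    m=cv2.morphologyEx(m,cv2.MORPH_OPEN,np.ones((3,3)))
    k=max(cv2.findContours(m,0,1)[0],key=cv2.contourArea)
    q=cv2.convexHull(k);r=cv2.minAreaRect(plane(cal["top"],q[:,0],z)[:,:2].astype(np.float32)*1000)
    print(nm,cv2.contourArea(k),r,cv2.boxPoints(r).round(0).tolist())
# jar lid, z .05+.045
for c,a in blobs((h[...,1]<40)&(h[...,2]>170),5): print("bright",c.round(1),a,plane(cal["top"],c,.095).round(4)[0])
j=im[222:242,355:380].max(2);print(j)
E
```

```text
top [336.1 220.2] 95 [ 0.5941 -0.0619  0.059 ]
top [279.1 239.6] 98 [0.5479 0.0621 0.059 ]
top [309.5 241.6] 93 [ 0.5451 -0.0044  0.059 ]
scene [285.7 242.9] 86 [ 0.5936 -0.0597  0.057 ]
scene [321.  245.3] 93 [ 0.5449 -0.0027  0.057 ]
scene [342.5 261.8] 99 [0.5477 0.0639 0.057 ]
[110  11 134] [ 31 206 130] [ 34  31 130]
yellow 3690.0 ((453.4534606933594, -63.7236328125), (65.27864837646484, 290.5137634277344), 17.183292388916016) [[379.0, 65.0], [465.0, -212.0], [528.0, -193.0], [442.0, 85.0]]
white 233215.5 ((494.3420715332031, -26.74822998046875), (1467.08154296875, 911.782958984375), 89.98597717285156) [[38.0, -760.0], [950.0, -760.0], [950.0, 707.0], [39.0, 707.0]]
[[134 134 134 134 134 134 134 134 134 130 131 134 135 134 134 133 134 134
  134 134 134 134 134 135 134]
 [134 134 134 134 134 134 134 129 123 130 130 133 134 134 134 133 130 134
  135 134 134 134 134 134 135]
 [135 135 134 134 134 134 133 121 118 134 134 134 134 134 134 134 127 134
  134 134 135 134 135 134 134]
 [134 134 134 134 134 133 118 112 133 134 134 134 134 134 135 134 134 132
  118 134 134 134 135 134 135]

[... 980 characters left out ...]
50  44  49  50  63  46  50  79 104 134
  135 135 134 134 134 134 135]
 [134 134 134 133 112  88  80  69  50  48  57  47  54  60  75  95 106 134
  134 134 134 134 135 135 134]
 [134 134 134 134 132 103 103  94  78  78  75  65  78  89 103 103 105 134
  134 134 134 134 134 134 134]
 [134 134 134 134 132 103 103 103 103 102  94  95 104 103 103 103 105 134
  134 134 134 134 135 134 133]
 [134 134 134 134 132 104 104 103 104 103 103 104 104 103 103 103 105 134
  135 134 134 134 134 134 134]
 [134 134 135 134 133 114 104 104 104 104 104 103 103 103 103 103 105 134
  134 135 134 134 135 134 135]
 [134 134 134 134 134 131 104 104 104 104 103 103 103 104 103 104 114 134
  134 134 134 134 135 134 134]]
```

Run:
```python
from h import *
cal=arm.get_calibration("top")
im=cv2.imread("pics/top0.png")[...,::-1].copy();h=cv2.cvtColor(im,cv2.COLOR_RGB2HSV)
w=((h[...,0]>90)&(h[...,0]<130)&(h[...,1]<30)&(h[...,2]>100)).astype(np.uint8)
k=max(cv2.findContours(w,0,1)[0],key=cv2.contourArea)
P=plane(cal,k[:,0],.045)[:,:2].astype(np.float32)*1000
r=cv2.minAreaRect(P);B=cv2.boxPoints(r);print(r,B.round(0).tolist())
th=np.radians(r[2] if abs(r[2])<45 else r[2]-90);X=np.array([np.cos(th),np.sin(th)]);Y=np.array([-X[1],X[0]])
b=np.array([B@X,B@Y]).T;O=X*b[:,0].min()+Y*(b[:,1].min()+b[:,1].max())/2
print("theta",np.degrees(th),"edge mid",O.round(1),"size",np.ptp(b,axis=0))
pts={"cap%d"%i:plane(cal,c,.059)[0,:2]*1000 for i,(c,a) in enumerate(orange(im))};pts["jar"]=plane(cal,[367.2,228.5],.095)[0,:2]*1000
h=h.astype(int)
for nm,m,z in(("rack",(h[...,0]>105)&(h[...,0]<120)&(h[...,1]>180)&(h[...,2]>60),.05),("tip",((h[...,0]>170)|(h[...,0]<5))&(h[...,1]>120)&(h[...,2]>100),.073)):
    for c,a in blobs(m,300): pts[nm]=plane(cal,c,z)[0,:2]*1000
for n,p in pts.items(): print(n,p.round(1),"tray",((p-O)@X).round(1),((p-O)@Y).round(1))
```

```text
((583.3794555664062, -26.835494995117188), (175.58035278320312, 299.1329040527344), 17.16547203063965) [[455.0, 90.0], [544.0, -196.0], [711.0, -144.0], [623.0, 142.0]]
theta 17.16547203063965 edge mid [499.5 -52.7] size [175.58040345 299.13292582]
cap0 [594.1 -61.9] tray 87.7 -36.7
cap1 [547.9  62.1] tray 80.1 95.4
cap2 [545.1  -4.4] tray 57.9 32.7
jar [ 572.5 -127. ] tray 47.8 -92.5
rack [479.8 430.9] tray 123.9 467.9
tip [ 474.3 -471. ] tray -147.5 -392.2
```

Everything matches the stated sizes, and the caps are at least 54 mm apart. Now I'll travel above the first cap's start point, twisting to align with the tray and closing the fingers on the way.

```bash
python3 -m crank '[{"dx":0.017,"dy":-0.027,"dz":0,"twist":2,"grip":-1},{"dx":0.034,"dy":-0.055,"dz":0,"twist":4,"grip":-1},{"dx":0.051,"dy":-0.083,"dz":0,"twist":6,"grip":-1},{"dx":0.068,"dy":-0.11,"dz":0,"twist":8,"grip":-1},{"dx":0.085,"dy":-0.138,"dz":0,"twist":10,"grip":-1}]' 20
python3 -m crank '[{"dx":0.017,"dy":-0.027,"dz":0,"twist":2,"grip":-1},{"dx":0.034,"dy":-0.055,"dz":0,"twist":4,"grip":-1},{"dx":0.051,"dy":-0.083,"dz":0,"twist":6,"grip":-1},{"dx":0.068,"dy":-0.11,"dz":0,"twist":8,"grip":-1},{"dx":0.085,"dy":-0.138,"dz":0,"twist":10,"grip":-1}]'
```

```text
t: 0.52
eef_pos: [0.335, 0.4876, 0.2261]
ee_rot: [3.141, 0.0, -0.202]
force: [1.1, 0.1, 0.3]
width: 0.06
gripper_force: 0.0
t: 0.93
eef_pos: [0.42, 0.3496, 0.2264]
ee_rot: [3.141, 0.0, -0.028]
force: [1.0, 0.5, -0.4]
width: 0.0265
gripper_force: 0.0
```

```bash
python3 -m crank '[{"dx":0.017,"dy":-0.027,"dz":0,"twist":2,"grip":-1},{"dx":0.034,"dy":-0.055,"dz":0,"twist":4,"grip":-1},{"dx":0.051,"dy":-0.083,"dz":0,"twist":6,"grip":-1},{"dx":0.068,"dy":-0.11,"dz":0,"twist":8,"grip":-1},{"dx":0.085,"dy":-0.138,"dz":0,"twist":10,"grip":-1}]'
python3 -m crank '[{"dx":0.017,"dy":-0.028,"dz":-0.015,"twist":2,"grip":-1},{"dx":0.034,"dy":-0.056,"dz":-0.03,"twist":4,"grip":-1},{"dx":0.052,"dy":-0.083,"dz":-0.05,"twist":6,"grip":-1},{"dx":0.069,"dy":-0.11,"dz":-0.065,"twist":8,"grip":-1},{"dx":0.086,"dy":-0.137,"dz":-0.08,"twist":8.8,"grip":-1}]'
python3 - <<'E'
from h import *
s=arm.get_state();im=arm.grab_frame("wrist");cv2.imwrite("pics/w1.png",im[...,::-1])
from scipy.spatial.transform import Rotation as R
c=arm.get_calibration("wrist");T=np.eye(4);T[:3,:3]=R.from_euler("xyz",s["ee_rot"]).as_matrix();T[:3,3]=s["eef_pos"];T=T@c["tool_from_camera"]
for p,a in orange(im,400): print(p.round(0),a,plane(c,p,.058,T).round(4))
print(s["t"],s["width"],s["eef_pos"])
E
```

```text
t: 1.35
eef_pos: [0.505, 0.2116, 0.2264]
ee_rot: [3.142, 0.0, 0.147]
force: [1.0, -0.3, 0.4]
width: 0.0004
gripper_force: 0.0
t: 1.77
eef_pos: [0.5908, 0.0745, 0.1454]
ee_rot: [-3.142, 0.001, 0.3]
force: [-0.4, 0.6, -0.2]
width: 0.0001
gripper_force: 0.0
[502. 287.] 1368 [[ 0.5977 -0.0588  0.058 ]]
1.7667 0.00013942964461996266 [0.5908497  0.07447965 0.14537403]
```

View pics/w1.png

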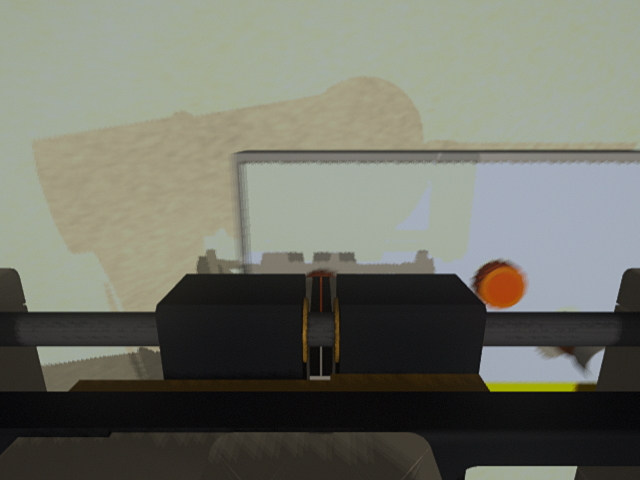

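The wrist view shows cap0 at (502,287), at 598,-59 mm, which agrees with the top view. The back rim is at the top, and the finger blocks span columns 158–487. I'll check how wide those blocks are at jar height, then descend behind cap1.

```bash
python3 - <<'E'
from h import *
c=arm.get_calibration("wrist");T=c["tool_from_camera"];print(T.round(3).tolist())
for z in (-.06,-.045,-.03,-.015,0): print(z,(plane(c,[[158,380],[487,380],[185,274],[456,274]],z,T)*1000).round(0)[:,:2].tolist())
E
python3 -m crank '[{"dx":0,"dy":0,"dz":-0.02,"twist":0,"grip":-1},{"dx":0,"dy":0,"dz":-0.042,"twist":0,"grip":-1},{"dx":0,"dy":0,"dz":-0.065,"twist":0,"grip":-1},{"dx":0,"dy":0,"dz":-0.085,"twist":0,"grip":-1},{"dx":0,"dy":0,"dz":-0.094,"twist":0,"grip":-1}]'
python3 - <<'E'
from h import *
im=arm.grab_frame("scene");cv2.imwrite("pics/s1.png",cv2.resize(im[180:360,180:420,::-1],None,fx=3,fy=3))
E
```

```text
[[0.002, -0.963, -0.269, 0.072], [1.0, 0.001, 0.0, -0.001], [-0.0, -0.269, 0.963, -0.157], [0.0, 0.0, 0.0, 1.0]]
-0.06 [[-0.0, -50.0], [-0.0, 51.0], [34.0, -39.0], [35.0, 38.0]]
-0.045 [[-12.0, -58.0], [-11.0, 58.0], [29.0, -45.0], [29.0, 43.0]]
-0.03 [[-23.0, -66.0], [-23.0, 66.0], [23.0, -51.0], [23.0, 49.0]]
-0.015 [[-34.0, -74.0], [-34.0, 74.0], [17.0, -56.0], [17.0, 55.0]]
0 [[-45.0, -81.0], [-45.0, 82.0], [11.0, -62.0], [11.0, 61.0]]
t: 2.23
eef_pos: [0.5888, 0.0754, 0.0496]
ee_rot: [3.141, 0.004, 0.298]
force: [-1.1, -0.1, 0.1]
width: 0.0009
gripper_force: 0.0
```

View pics/s1.png

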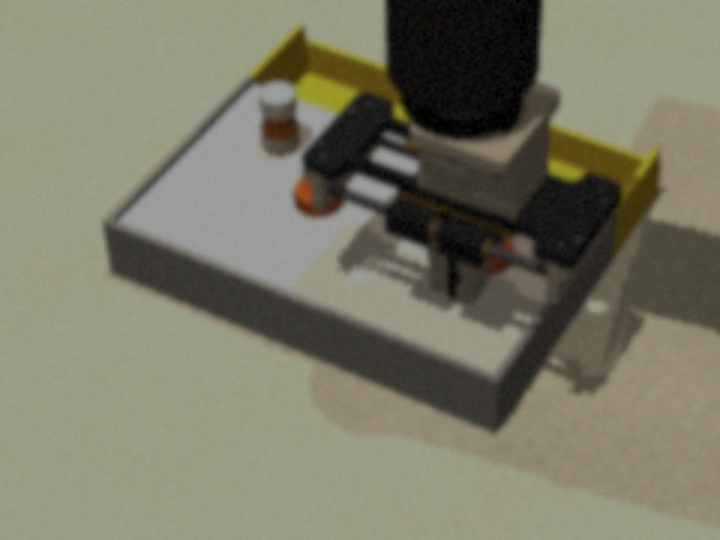

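The tip is behind cap1 and the gripper body stands above the jar's height, with the jar at (280,120) untouched. Now I'll sweep cap1.

```bash
python3 -m crank '[{"dx":-0.008,"dy":-0.0025,"dz":0,"twist":0,"grip":-1},{"dx":-0.018,"dy":-0.0055,"dz":0,"twist":0,"grip":-1},{"dx":-0.030,"dy":-0.009,"dz":0,"twist":0,"grip":-1},{"dx":-0.043,"dy":-0.013,"dz":0,"twist":0,"grip":-1},{"dx":-0.057,"dy":-0.0175,"dz":0,"twist":0,"grip":-1}]'
python3 -m crank '[{"dx":-0.013,"dy":-0.004,"dz":0,"twist":0,"grip":-1},{"dx":-0.027,"dy":-0.008,"dz":0,"twist":0,"grip":-1},{"dx":-0.041,"dy":-0.0125,"dz":0,"twist":0,"grip":-1},{"dx":-0.056,"dy":-0.017,"dz":0,"twist":0,"grip":-1},{"dx":-0.069,"dy":-0.021,"dz":0,"twist":0,"grip":-1}]'
python3 -m crank '[{"dx":0,"dy":0,"dz":0.01,"twist":0,"grip":-1},{"dx":0,"dy":0,"dz":0.035,"twist":0,"grip":-1},{"dx":0,"dy":0,"dz":0.06,"twist":0,"grip":-1},{"dx":0.015,"dy":-0.01,"dz":0.08,"twist":0,"grip":-1},{"dx":0.035,"dy":-0.02,"dz":0.08,"twist":0,"grip":-1}]'
```

```text
t: 2.7
eef_pos: [0.5331, 0.0587, 0.0541]
ee_rot: [-3.141, -0.003, 0.299]
force: [-0.5, 0.3, -0.6]
width: 0.0005
gripper_force: 0.0
t: 3.12
eef_pos: [0.4636, 0.0374, 0.054]
ee_rot: [-3.141, -0.003, 0.298]
force: [-0.4, -0.0, 0.6]
width: 0.0002
gripper_force: 0.0
t: 3.53
eef_pos: [0.5013, 0.0183, 0.1389]
ee_rot: [-3.141, -0.01, 0.301]
force: [0.1, 1.3, 0.6]
width: 0.0004
gripper_force: 0.0
```

```bash
python3 -m crank '[{"dx":0.018,"dy":-0.002,"dz":0,"twist":0,"grip":-1},{"dx":0.040,"dy":-0.004,"dz":0,"twist":0,"grip":-1},{"dx":0.065,"dy":-0.007,"dz":0,"twist":0,"grip":-1},{"dx":0.080,"dy":-0.009,"dz":0,"twist":0,"grip":-1},{"dx":0.087,"dy":-0.010,"dz":0,"twist":0,"grip":-1}]'
python3 - <<'E'
from h import *
for n,z in(("top",.059),("scene",.057)):
    im=arm.grab_frame(n);cv2.imwrite(f"pics/{n}2.png",im[...,::-1])
    for p,a in orange(im,10): print(n,p.round(0),a,plane(arm.get_calibration(n),p,z).round(4)[0])
cv2.imwrite("pics/s2.png",cv2.resize(im[180:360,180:420,::-1],None,fx=3,fy=3))
print(arm.get_state()["eef_pos"])
E
```

```text
t: 3.95
eef_pos: [0.5881, 0.0074, 0.1341]
ee_rot: [3.141, -0.003, 0.298]
force: [0.2, 0.8, 0.6]
width: 0.0003
gripper_force: 0.0
top [337. 224.] 69 [ 0.5862 -0.0637  0.059 ]
top [310. 242.] 167 [ 0.5446 -0.0045  0.059 ]
top [296. 298.] 169 [0.4224 0.0215 0.059 ]
scene [285. 245.] 51 [ 0.6    -0.0554  0.057 ]
[0.58683869 0.00747123 0.13336857]
```

View pics/s2.png

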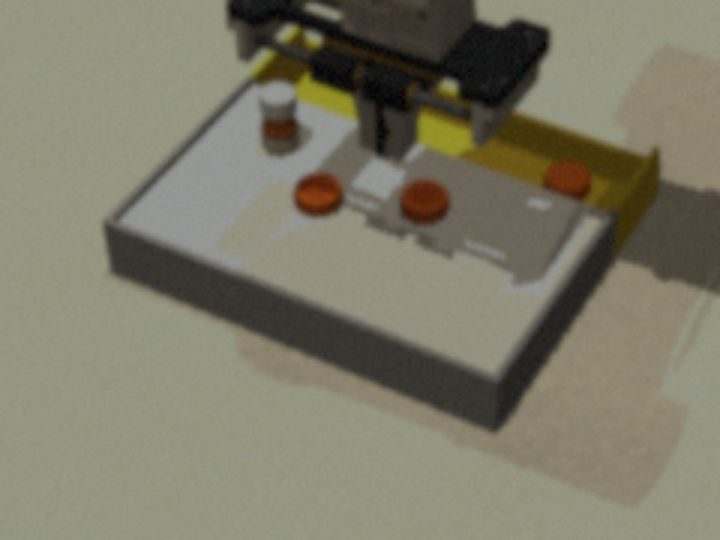

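Cap1 lies in the trough at (568,180), and the jar and the other two caps haven't moved. Cap2 is next.

```bash
python3 -m crank '[{"dx":0,"dy":0.001,"dz":-0.02,"twist":0,"grip":-1},{"dx":0,"dy":0.001,"dz":-0.042,"twist":0,"grip":-1},{"dx":0,"dy":0.001,"dz":-0.065,"twist":0,"grip":-1},{"dx":0,"dy":0.001,"dz":-0.078,"twist":0,"grip":-1},{"dx":0,"dy":0.001,"dz":-0.082,"twist":0,"grip":-1}]'
python3 -m crank '[{"dx":-0.008,"dy":-0.0025,"dz":0,"twist":0,"grip":-1},{"dx":-0.018,"dy":-0.0055,"dz":0,"twist":0,"grip":-1},{"dx":-0.028,"dy":-0.0085,"dz":0,"twist":0,"grip":-1},{"dx":-0.038,"dy":-0.0117,"dz":0,"twist":0,"grip":-1},{"dx":-0.049,"dy":-0.015,"dz":0,"twist":0,"grip":-1}]'
```

```text
t: 4.47
eef_pos: [0.5838, 0.0084, 0.049]
ee_rot: [-3.141, 0.003, 0.298]
force: [-1.2, -0.1, 0.3]
width: 0.0001
gripper_force: 0.0
t: 4.88
eef_pos: [0.5368, -0.0066, 0.0516]
ee_rot: [-3.142, -0.002, 0.298]
force: [-0.7, 0.3, 0.9]
width: 0.0006
gripper_force: 0.1
```

```bash
python3 -m crank '[{"dx":-0.010,"dy":-0.003,"dz":0,"twist":0,"grip":-1},{"dx":-0.021,"dy":-0.0065,"dz":0,"twist":0,"grip":-1},{"dx":-0.032,"dy":-0.010,"dz":0,"twist":0,"grip":-1},{"dx":-0.043,"dy":-0.0133,"dz":0,"twist":0,"grip":-1},{"dx":-0.053,"dy":-0.0164,"dz":0,"twist":0,"grip":-1}]'
python3 -m crank '[{"dx":0,"dy":0,"dz":0.01,"twist":0,"grip":-1},{"dx":0,"dy":0,"dz":0.035,"twist":0,"grip":-1},{"dx":0,"dy":0,"dz":0.06,"twist":0,"grip":-1},{"dx":0.015,"dy":-0.003,"dz":0.08,"twist":0,"grip":-1},{"dx":0.045,"dy":-0.008,"dz":0.082,"twist":0,"grip":-1}]'
python3 -m crank '[{"dx":0.025,"dy":-0.004,"dz":0,"twist":0,"grip":-1},{"dx":0.055,"dy":-0.009,"dz":0,"twist":0,"grip":-1},{"dx":0.080,"dy":-0.013,"dz":0,"twist":0,"grip":-1},{"dx":0.10,"dy":-0.016,"dz":0,"twist":0,"grip":-1},{"dx":0.107,"dy":-0.018,"dz":0,"twist":0,"grip":-1}]'
python3 - <<'E'
from h import *
for n,z in(("top",.059),("scene",.057)):
    im=arm.grab_frame(n)
    for p,a in orange(im,10): print(n,p.round(0),a,plane(arm.get_calibration(n),p,z).round(4)[0])
cv2.imwrite("pics/s3.png",cv2.resize(im[180:360,180:420,::-1],None,fx=3,fy=3))
print(arm.get_state()["eef_pos"])
E
```

```text
t: 5.3
eef_pos: [0.4833, -0.0232, 0.0505]
ee_rot: [-3.142, 0.0, 0.298]
force: [-0.4, 0.1, -0.3]
width: 0.0004
gripper_force: 0.0
t: 5.72
eef_pos: [0.5296, -0.0306, 0.137]
ee_rot: [3.141, -0.006, 0.3]
force: [0.0, 0.6, 0.9]
width: 0.0001
gripper_force: 0.0
t: 6.13
eef_pos: [0.6385, -0.0493, 0.1318]
ee_rot: [3.141, 0.0, 0.298]
force: [0.8, -0.3, 0.3]
width: 0.0004
gripper_force: 0.0
top [336. 220.] 165 [ 0.5935 -0.0616  0.059 ]
top [323. 289.] 135 [ 0.4433 -0.0372  0.059 ]
top [296. 298.] 159 [0.4217 0.0215 0.059 ]
scene [445.  31.] 18 [-0.5112 -0.4892  0.057 ]
scene [346. 228.] 46 [ 0.4678 -0.0055  0.057 ]
scene [371. 237.] 59 [0.4488 0.0517 0.057 ]
[ 0.63672325 -0.04919239  0.13157728]
```

View pics/s3.png

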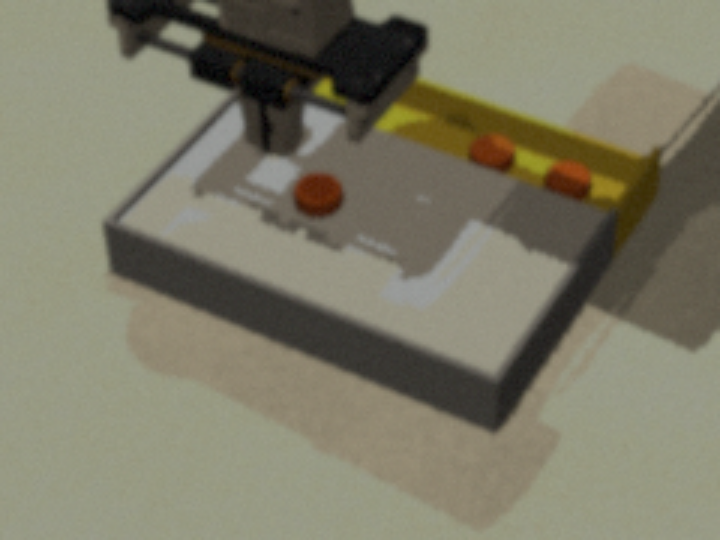

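Cap2 is in the trough at (492,152). Cap0 is unmoved at (318,193), with the tip behind it. The body will pass about 20 mm above the jar lid (116 mm against 95 mm). Cap0 is next.

```bash
python3 -m crank '[{"dx":0,"dy":0,"dz":-0.02,"twist":0,"grip":-1},{"dx":0,"dy":0,"dz":-0.042,"twist":0,"grip":-1},{"dx":0,"dy":0,"dz":-0.065,"twist":0,"grip":-1},{"dx":0,"dy":0,"dz":-0.077,"twist":0,"grip":-1},{"dx":0,"dy":0,"dz":-0.081,"twist":0,"grip":-1}]'
python3 -m crank '[{"dx":-0.008,"dy":-0.0025,"dz":0,"twist":0,"grip":-1},{"dx":-0.018,"dy":-0.0055,"dz":0,"twist":0,"grip":-1},{"dx":-0.028,"dy":-0.0085,"dz":0,"twist":0,"grip":-1},{"dx":-0.038,"dy":-0.0117,"dz":0,"twist":0,"grip":-1},{"dx":-0.049,"dy":-0.015,"dz":0,"twist":0,"grip":-1}]'
python3 - <<'E'
from h import *
im=arm.grab_frame("scene")
cv2.imwrite("pics/s4.png",cv2.resize(im[180:360,180:420,::-1],None,fx=3,fy=3))
print(arm.get_state()["eef_pos"])
E
```

```text
t: 6.65
eef_pos: [0.6341, -0.0488, 0.0495]
ee_rot: [-3.141, 0.004, 0.298]
force: [-0.9, 0.1, 0.3]
width: 0.0003
gripper_force: 0.0
t: 7.07
eef_pos: [0.5868, -0.0641, 0.0526]
ee_rot: [3.141, -0.002, 0.298]
force: [0.3, 0.0, -0.0]
width: 0.0001
gripper_force: 0.1
[ 0.5843725  -0.06462656  0.05235263]
```

View pics/s4.png

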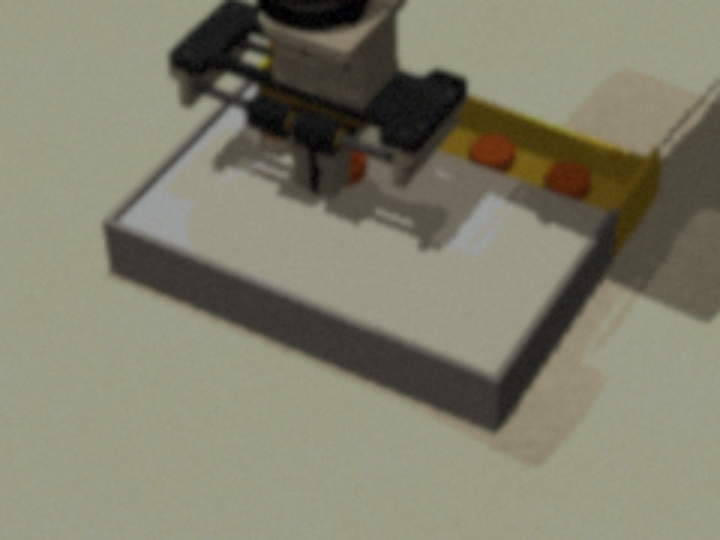

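The cap is moving ahead of the finger at (352,165). The body is already above the jar with no contact force. Finishing the sweep.

```bash
python3 -m crank '[{"dx":-0.010,"dy":-0.003,"dz":0,"twist":0,"grip":-1},{"dx":-0.021,"dy":-0.0065,"dz":0,"twist":0,"grip":-1},{"dx":-0.032,"dy":-0.010,"dz":0,"twist":0,"grip":-1},{"dx":-0.043,"dy":-0.0133,"dz":0,"twist":0,"grip":-1},{"dx":-0.054,"dy":-0.0167,"dz":0,"twist":0,"grip":-1}]'
python3 -m crank '[{"dx":-0.012,"dy":-0.0037,"dz":0,"twist":0,"grip":-1},{"dx":-0.023,"dy":-0.007,"dz":0,"twist":0,"grip":-1},{"dx":-0.027,"dy":-0.0085,"dz":0,"twist":0,"grip":-1},{"dx":-0.027,"dy":-0.0085,"dz":0.01,"twist":0,"grip":-1},{"dx":-0.027,"dy":-0.0085,"dz":0.03,"twist":0,"grip":-1}]'
python3 -m crank '[{"dx":0,"dy":0,"dz":0.03,"twist":0,"grip":-1},{"dx":0,"dy":0,"dz":0.065,"twist":0,"grip":-1},{"dx":0,"dy":0,"dz":0.1,"twist":0,"grip":-1},{"dx":0,"dy":0.025,"dz":0.13,"twist":0,"grip":-1},{"dx":0,"dy":0.06,"dz":0.14,"twist":0,"grip":-1}]'
python3 -m crank '[{"dx":-0.005,"dy":0.035,"dz":0,"twist":0,"grip":-1},{"dx":-0.01,"dy":0.07,"dz":0,"twist":0,"grip":-1},{"dx":-0.015,"dy":0.105,"dz":0,"twist":0,"grip":-1},{"dx":-0.02,"dy":0.14,"dz":0,"twist":0,"grip":-1},{"dx":-0.025,"dy":0.17,"dz":0,"twist":0,"grip":-1}]'
python3 -m crank '[{"dx":0,"dy":0.035,"dz":0,"twist":0,"grip":-1},{"dx":0,"dy":0.07,"dz":0,"twist":0,"grip":-1},{"dx":0,"dy":0.095,"dz":0,"twist":0,"grip":-1},{"dx":0,"dy":0.11,"dz":0,"twist":0,"grip":-1},{"dx":0,"dy":0.11,"dz":0,"twist":0,"grip":-1}]'
python3 - <<'E'
from h import *
t=arm.grab_frame("top");im=arm.grab_frame("scene")
for p,a in orange(t,10): print(p.round(0),a,plane(arm.get_calibration("top"),p,.018).round(4)[0])
c=np.hstack([cv2.resize(x[...,::-1],(400,360)) for x in (t[160:340,220:420],im[180:345,210:420])])
cv2.imwrite("pics/f.png",c)
h=cv2.cvtColor(t,cv2.COLOR_RGB2HSV)
E
```

```text
t: 7.53
eef_pos: [0.5323, -0.0809, 0.0516]
ee_rot: [-3.142, 0.0, 0.298]
force: [-0.2, 0.2, 0.3]
width: 0.0003
gripper_force: 0.0
t: 7.95
eef_pos: [0.5052, -0.0893, 0.0807]
ee_rot: [-3.141, 0.004, 0.298]
force: [0.1, 0.5, 0.0]
width: 0.0005
gripper_force: 0.0
t: 8.37
eef_pos: [0.5091, -0.0296, 0.2277]
ee_rot: [3.14, -0.008, 0.296]
force: [1.4, 1.0, -0.4]
width: 0.0001
gripper_force: 0.0
t: 8.78
eef_pos: [0.4816, 0.1434, 0.2228]
ee_rot: [-3.141, -0.002, 0.299]
force: [0.7, 0.1, 0.4]
width: 0.0002
gripper_force: 0.0
t: 9.2
eef_pos: [0.4819, 0.2538, 0.2219]
ee_rot: [-3.142, -0.001, 0.301]
force: [-0.6, -0.6, -0.1]
width: -0.0
gripper_force: 0.0
```

View pics/f.png

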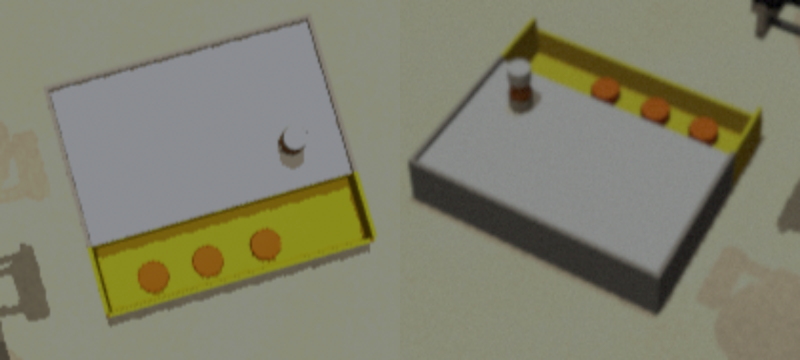

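All three caps lie flat in the trough, at about (153,277), (208,261) and (265,244). The jar still stands where it was at (292,140), and the arm is clear.

```bash
python3 -c "
from station import arm
print(arm.job_done())"
```

```text
the job is handed in; nothing more can be done
None
```

All three caps were swept into the trough by pushing only, the jar still stands in its place on the board, the arm stayed well clear of the rack and tip box, and the job was handed in at about 9 s with the arm clear.

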